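# Roll a shaft blank up into the V-block and set it against the end stop

### The job

On the granite plate, gently roll the steel shaft blank along the surface and up the ramp until it drops into the groove of the green V-block, then push its free end until the shaft's other end rests against the block's end stop. Only push it with the fingers: never pick the shaft up, and leave the other pieces on the plate where they are.

Things in the scene. Friction and masses are not known exactly. Their poses are not given: they have to be found in the camera images.
- shaft: Plain ground steel shaft blank: solid round bar, 32 mm diameter, 140 mm long, 0.6 to 0.9 kg, lying on the plate on the ramp side of the V-block. Origin at its centre (16 mm up while on the plate); x runs along the bar, within 0.25 rad of the V-block's x at the start; y and z turn as it rolls. Oiled: friction about 0.3. Stops within centimetres on the plate, rolls back if let go on the ramp.
- vblock: Green V-block with dark steel vee, fixed, 130 mm long. Origin at plate level below the vee's bottom, mid-length; x along the vee, away from the robot, y across, z up. Profile (y, z in mm): ramp from (-109, 0) to (-24, 17), flat lip to (-14, 17), 90 degree vee down to (0, 3), far side up to (27, 30), flat top to y = 45. Ramp and vee span x = -65 to 65. The shaft is rolled towards +y.
- stop_face (a point): Point on the V-block's end stop where the seated shaft's end centre will touch: the stop is a dark steel plate 10 mm thick across the +x end of the vee, from y = -14 to 45 mm of the block, 36 mm high, its face at the block's x = 65 mm. The shaft starts so that, rolled straight across, it misses the stop and drops in 18 to 35 mm short of it. Axes as the V-block.
- shaft_home (a point): Where the shaft's centre lies once it is seated in the vee and against the stop: (-5, 0, 25.6) mm in the V-block's frame. The shaft's free end, towards the robot, then overhangs the open -x end of the block by 10 mm. Fixed to the block; axes as the V-block.
- ring_gauge: Bystander: steel ring gauge lying flat, 64 mm outside, 20 mm high. Origin at the centre of its underside.
- plug_gauge: Bystander: plug gauge lying down, 122 mm long, black square handle 20 mm wide with a steel plug at each end. Origin under the handle's middle.
- stub: Bystander: short stepped steel pin standing on end, 22 mm diameter, 65 mm tall. Origin at the centre of its underside.
- iron1: Bystander: small dark cast-iron slotted block, 70 x 45 x 45 mm. Origin at the centre of its underside.
- iron2: Bystander: a second such slotted block, 70 x 45 x 45 mm. Origin at the centre of its underside.
- gauge_block: Bystander: steel gauge block standing on its narrow end, 35 x 9 x 50 mm tall. Origin at the centre of its underside.
- comparator: Bystander: small height master: round dark foot 56 mm wide with a post and a grey head, 62 mm tall. Origin at the centre of its underside.
There are look-alikes about, which are no part of the job. Leave any orange, red or turquoise look-alike of the shaft alone.

How it is judged:
By the outcome, as a careful person would: the job done as asked, in the order asked, and still so for the second after the job is handed in, with the robot touching nothing.
It also fails if it takes over 64 s, if anything falls off the work surface, if the arm or the gripper's body presses on something with over 40 N, if the wrist force passes 120 N, or if a joint passes its speed limit or range.

### The arm

A 7-joint arm with a two-finger parallel gripper is mounted at the origin on the work surface. World frame = base frame: x ahead of the robot, y to its left, z up, the work surface at z = 0. Lengths are in m, angles in rad, forces in N, time in s.
With the tool pointing down it reaches from about 0.4 to 0.85 m from the base axis. Payload 4.5 kg.
Tool frame: the origin (TCP) lies midway between the tips of the shut fingers; the grasp point (between the pads) lies 19 mm behind it; z points along the fingers, y is the line along which they close (so a half turn about z gives the same grasp; the last joint's range is limited). The gripper opens to 88 mm and grips with 3 to 60 N. Pads are 18 mm wide; open, the fingers measure 123 mm over their backs; the gripper's body (75 mm by 187 mm) begins 45 mm behind the grasp point.
Start: joints at [1.162, 0.689, -0.195, 1.565, 0.157, 0.902, -0.215], TCP at [0.268, -0.565, 0.239] pointing down, gripper open.
Joint ranges: [-3.01, 3.01], [-0.46, 2.08], [-1.47, 1.51], [0.13, 2.56], [-1, 4.14], [0.04, 2.09], [-2.66, 2.66]. Speed limits (rad/s): [2.57, 2.57, 3.14, 3.14, 3.14, 3.14, 3.14].

### API

Orientations are given as a 3x3 rotation matrix whose columns are the frame's x, y, z axes.
In Python, from plant import status, eyes, order gives the robot as it stands.
- The arm moves only by the tool arm_command, never from a script. Its argument "rows" is a list of rows, each a list of 7 numbers: the shift along the tool's x, y, z in cm, then the turn, a rotation vector about the tool's x, y, z in degrees, then the finger opening in cm, from 0 to 8.81. A call has exactly 5 rows; each row shifts and turns the commanded pose from where the row before left it, along the tool's axes as they then stand; what a row does not reach is not made up. A row lasts 1/10 s, in which the tool goes at most 50 mm and 8.59 degrees, less where a joint would pass 70% of its speed; a pose out of reach is approached as far as the arm can. A call with a gripper value outside its range is refused whole. The fingers move at their own pace and stop on an object; the grip force is fixed at half the most. Time passes only in rows, so rows that do not move let the fingers close, or fill a call up. It gives the time, the measured TCP pose, the force, the opening and the grip force at its end, in the units of the state.
- status.get_state(): the state, without advancing time (a new reading comes with each control period).
- eyes.get_image(name): name is "side" or "top"; returns a dict with "frame" (480x640x3 uint8, blue, green, red), "depth" (480x640 float32, m along the optical axis (not along the pixel's ray), 0 where there is no reading), "mtx" (3x3 intrinsics, pixels), "extrinsics" (4x4, takes a point from camera to world coordinates). Camera axes: x right, y up, looking along -z (the intrinsics and any distortion apply to the point x, -y, -z); pixel columns grow to the right and rows downward; lengths in m; the calibration is good to about 2 mm. A picture is of the moment at which its call begins.
- order.finish_job(): hands the job in; it is judged then, once.
Trained networks look in the newest picture that a camera, given by its name, has taken for a name from the list of things; names that differ only in an ending like _2 or _b are one class to them, and where a whole thing is asked for, a point or a joint stands for the part that bears it (a point fixed in the world has none). Each returns a list of dicts, best first, with "conf" (0 to 1); they miss things now and then, are a little off and sometimes report something else, mostly with a low value. They report only what shows in the picture. A call takes as long as a camera call. They do not tell look-alikes from the thing itself.
- eyes.look_for(camera, label): "box" ([left, top, right, bottom] in pixels, round what is visible of it).
The state is a dict: "t": time; "joint_positions": joint angles; "qvel": joint speeds; "joint_torque": joint torques, N m; "tcp_pos": TCP position; "orientation": TCP orientation; "ft_force": force on the tool from outside, world axes, zero at the start; "moment": the same for the moment, N m; "gripper_width": finger opening in m; "grasp_force": force on a finger pad.
Only numpy, scipy, OpenCV 4.12 (cv2) and the standard library are available. Lean on these libraries where they do the work, as an engineer would, in place of code of your own. Each camera call takes 0.05 s, during which the arm holds its last target. There are 200 camera calls.

## Working session

There is one attempt and no reset: what is moved stays moved. The work goes in short steps, Python scripts to look and compute and a tool call to move; the robot and the scene stay as the last step left them, time stands still between calls to the robot, and variables do not carry over. Pictures are saved under pics/ and viewed, at most 10 in all, crops included, and the job is handed in when it is done.

Besides the shell and the picture viewer there is one more tool, called as name(argument=value, ...), one argument or row to a line, values as JSON. arm_command: Moves the arm, as the interface text tells. Its arguments: {"type":"object","properties":{"rows":{"type":"array","items":{"type":"array","items":{"type":"number"}}}},"required":["rows"]}

```bash
mkdir -p pics; ls; cat > h.py <<'E'
import numpy as np, cv2
from plant import status, eyes, order
def world(im, u, v, z=None):
    K=im["mtx"]; T=im["extrinsics"]
    p=np.atleast_2d(np.c_[np.ravel(u),np.ravel(v)]).astype(float)
    d=np.c_[(p[:,0]-K[0,2])/K[0,0], -(p[:,1]-K[1,2])/K[1,1], -np.ones(len(p))]
    if z is None:
        dep=im["depth"][p[:,1].astype(int),p[:,0].astype(int)]
        return (d*dep[:,None])@T[:3,:3].T+T[:3,3]
    r=d@T[:3,:3].T; s=(z-T[2,3])/r[:,2]
    return r*s[:,None]+T[:3,3]
E
python3 - <<'E'
from h import *
s=status.get_state(); print(s["t"],s["tcp_pos"],s["orientation"].tolist() if hasattr(s["orientation"],'tolist') else s["orientation"],s["gripper_width"])
for c in ["top","side"]:
    im=eyes.get_image(c); cv2.imwrite(f"pics/{c}0.png",im["frame"]); np.savez(f"{c}0.npz",**im)
    print(c,im["mtx"].tolist(),im["extrinsics"].round(4).tolist(),[k for k in im])
    for n in ["shaft","vblock","stop_face","ring_gauge","plug_gauge","stub","iron1","gauge_block","comparator"]:
        print(n,[(np.round(r["box"]).astype(int).tolist(),round(r["conf"],2)) for r in eyes.look_for(c,n)][:4])
E
```

```text
pics
0.0 [ 0.2674847  -0.56418044  0.23791891] [[0.903537195269909, 0.4285087389935962, -0.0008929557123530954], [0.42850964946652825, -0.9035358269654098, 0.0015778795918210634], [-0.0001306822838294644, -0.0018083130401572891, -0.999998356461694]] 0.08827717840299454
top [[474.61118578949396, 0.0, 319.67397651363603], [0.0, 474.61118578949396, 232.28717213786868], [0.0, 0.0, 1.0]] [[0.0129, 0.9832, -0.182, 0.3747], [-0.9998, 0.0157, 0.0144, 0.0243], [0.017, 0.1818, 0.9832, 0.9185], [0.0, 0.0, 0.0, 1.0]] ['frame', 'depth', 'mtx', 'extrinsics']
shaft [([417, 329, 490, 388], 0.93), ([336, 284, 395, 348], 0.9), ([384, 110, 453, 152], 0.89), ([369, 177, 388, 246], 0.77)]
vblock [([226, 160, 310, 240], 0.74)]
stop_face [([230, 162, 312, 236], 0.74)]
ring_gauge [([276, 114, 311, 145], 0.63)]
plug_gauge [([208, 114, 268, 129], 0.87), ([231, 161, 310, 236], 0.72), ([138, 170, 177, 215], 0.63), ([192, 258, 206, 275], 0.31)]
stub [([192, 260, 210, 275], 0.5)]
iron1 [([184, 172, 219, 210], 0.93), ([140, 168, 178, 214], 0.78)]
gauge_block [([502, 195, 526, 212], 0.84), ([230, 160, 310, 236], 0.61)]
comparator [([482, 264, 515, 291], 0.9)]
side [[523.0830447609924, 0.0, 315.90621423554035], [0.0, 523.0830447609924, 235.72902139948084], [0.0, 0.0, 1.0]] [[-0.9923, 0.0789, -0.095, 0.4335], [-0.1222, -0.518, 0.8466, 1.002], [0.0176, 0.8517, 0.5237, 0.653], [0.0, 0.0, 0.0, 1.0]] ['frame', 'depth', 'mtx', 'extrinsics']
shaft [([365, 215, 412, 248], 0.97), ([396, 190, 432, 217], 0.89), ([278, 214, 337, 229], 0.88), ([223, 187, 266, 216], 0.84)]
vblock [([240, 255, 313, 299], 0.77)]
stop_face []
ring_gauge [([206, 244, 236, 267], 0.77)]
plug_gauge [([189, 267, 211, 307], 0.56)]
stub [([332, 292, 348, 320], 0.59)]
iron1 [([244, 283, 286, 322], 0.77)]
gauge_block [([304, 166, 318, 182], 0.74)]
comparator [([349, 167, 368, 194], 0.51)]
```

View pics/top0.png

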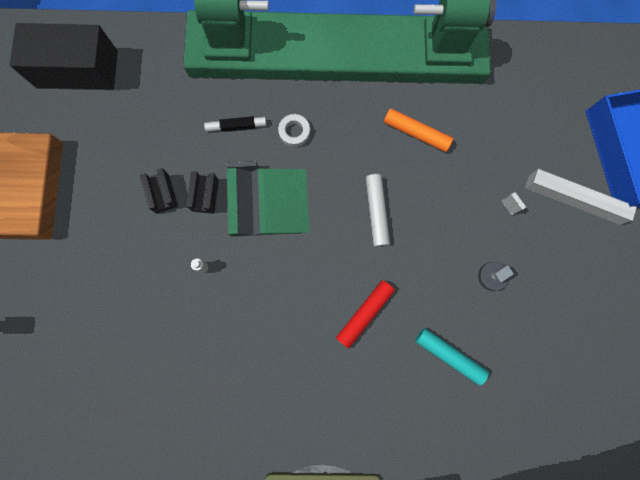

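```bash
python3 - <<'E'
from h import *
im=np.load("top0.npz")
hsv=cv2.cvtColor(im["frame"],cv2.COLOR_BGR2HSV)
for b in [[417,329,490,388],[336,284,395,348],[384,110,453,152],[369,177,388,246]]:
    c=im["frame"][(b[1]+b[3])//2,(b[0]+b[2])//2]; print(b,c,world(im,[(b[0]+b[2])/2],[(b[1]+b[3])/2]).round(4))
c=im["frame"][150:250,215:400]; cv2.imwrite("pics/crop0.png",cv2.resize(c,None,fx=4,fy=4,interpolation=cv2.INTER_CUBIC))
P=world(im,*[a.ravel() for a in np.meshgrid(np.arange(640),np.arange(480))]).reshape(480,640,3)
for r in (175,190,200,210,225): print(r,[tuple((P[r,c]*1000).round().astype(int)) for c in range(224,318,5)])
# shaft points
m=np.zeros((480,640),bool); m[172:252,362:396]=1; m&=P[...,2]>0.012
q=P[m]; print(len(q),q[:,2].max(),q.min(0),q.max(0)); 
top=q[q[:,2]>0.02]; mu=top.mean(0); w,v=np.linalg.eigh(np.cov(top[:,:2].T)); print(mu,v[:,1],np.ptp((top[:,:2]-mu[:2])@v[:,1]))
E
```

```text
[417, 329, 490, 388] [196 198  56] [[ 0.309  -0.2358  0.0298]]
[336, 284, 395, 348] [ 42  43 227] [[ 0.3832 -0.0752  0.0313]]
[384, 110, 453, 152] [ 55 144 249] [[ 0.7475 -0.1829  0.0292]]
[369, 177, 388, 246] [221 220 220] [[ 0.5809 -0.1009  0.033 ]]
175 [(np.int64(659), np.int64(205), np.int64(-1)), (np.int64(649), np.int64(188), np.int64(33)), (np.int64(650), np.int64(179), np.int64(30)), (np.int64(652), np.int64(171), np.int64(23)), (np.int64(655), np.int64(162), np.int64(13)), (np.int64(658), np.int64(154), np.int64(5)), (np.int64(657), np.int64(143), np.int64(8)), (np.int64(655), np.int64(132), np.int64(16)), (np.int64(655), np.int64(123), np.int64(15)), (np.int64(656), np.int64(113), np.int64(14)), (np.int64(657), np.int64(103), np.int64(11)), (np.int64(657), np.int64(93), np.int64(11)), (np.int64(658), np.int64(84), np.int64(8)), (np.int64(658), np.int64(74), np.int64(8)), (np.int64(659), np.int64(64), np.int64(5)), (np.int64(661), np.int64(54), np.int64(-1)), (np.int64(661), np.int64(44), np.int64(1)), (np.int64(662), np.int64(34), np.int64(-3)), (np.int64(661), np.int64(24)
[... 2946 characters left out ...]
p.int64(129), np.int64(14)), (np.int64(554), np.int64(119), np.int64(18)), (np.int64(555), np.int64(110), np.int64(14)), (np.int64(555), np.int64(100), np.int64(12)), (np.int64(555), np.int64(90), np.int64(13)), (np.int64(557), np.int64(81), np.int64(7)), (np.int64(556), np.int64(71), np.int64(10)), (np.int64(557), np.int64(61), np.int64(5)), (np.int64(558), np.int64(52), np.int64(2)), (np.int64(558), np.int64(42), np.int64(2)), (np.int64(559), np.int64(32), np.int64(0)), (np.int64(559), np.int64(22), np.int64(-1))]
1183 0.9185290762015613 [ 0.3746565  -0.12258396  0.01206629] [0.65748406 0.02430126 0.91852908]
[ 0.58349386 -0.09804675  0.03811903] [-0.9982268  0.0595253] 0.28981335709615585
```

View pics/crop0.png

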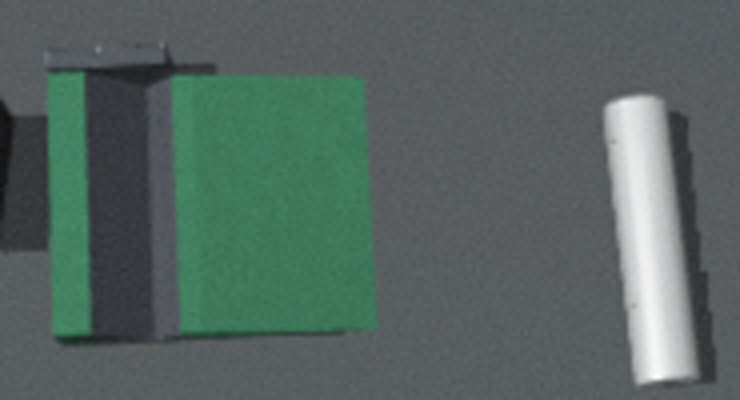

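```bash
python3 - <<'E'
from h import *
from scipy.optimize import least_squares
im=dict(np.load("top0.npz")); f=im["frame"].astype(int)
K=im["mtx"];T=im["extrinsics"]
def proj(X):
    c=(X-T[:3,3])@T[:3,:3]; return np.c_[K[0,0]*c[:,0]/-c[:,2]+K[0,2], K[1,1]*-c[:,1]/-c[:,2]+K[1,2]]
px=(np.array([[376,330],[363,78],[172,76],[180,331],[93,332],[86,72],[49,72],[54,334]])+.5)/4-.5+[215,150]
M=np.array([[-65,-109,0],[65,-109,0],[65,-24,17],[-65,-24,17],[-65,27,30],[65,27,30],[65,45,30],[-65,45,30]])/1000
# lip edge green/dark is at y=-14 or -24: try both
for ly in(-14,-24):
    M[2:4,1]=ly/1000
    def X(p): 
        c,s=np.cos(p[2]),np.sin(p[2]); return M@np.array([[c,s,0],[-s,c,0],[0,0,1]])+[p[0],p[1],0]
    r=least_squares(lambda p:(proj(X(p))-px).ravel(),[.6,.145,0]); print(ly,r.x.round(4),(r.fun.reshape(-1,2)).round(1).tolist())
g=cv2.cvtColor(im["frame"],cv2.COLOR_BGR2HSV)
m=np.zeros((480,640),np.uint8); m[165:255,355:400]=1; m&=((g[...,2]>125)).astype(np.uint8)
v,u=np.nonzero(m); rc=cv2.minAreaRect(np.c_[u,v].astype(np.float32)); print(rc,len(u))
b=cv2.boxPoints(rc); W=world(im,b[:,0],b[:,1],.016); print(W.round(4).tolist())
c=W.mean(0); e=sorted([(W[i]+W[(i+1)%4])/2 for i in range(4)],key=lambda q:q[0]); d=e[-1]-e[0]; print("c",c,"yaw",np.arctan2(d[1],d[0]),"len",np.linalg.norm(d))
P=world(im,u,v); P=P[(P[:,2]<.05)&(P[:,2]>.0)]; print(P.mean(0),np.percentile(P[:,2],[5,50,95]))
E
```

```text
-14 [0.6023 0.1448 0.0666] [[0.4, -0.0], [0.5, -0.3], [0.1, -0.3], [0.2, 0.6], [-0.5, 0.2], [-0.2, -0.4], [-0.2, 0.0], [-0.2, 0.1]]
-24 [0.6021 0.1473 0.0664] [[-0.8, 0.1], [-0.7, -0.2], [3.9, -0.5], [4.1, 0.4], [-1.8, 0.2], [-1.5, -0.3], [-1.5, 0.1], [-1.6, 0.2]]
((376.7559509277344, 209.17575073242188), (71.44842529296875, 15.598306655883789), 83.2901611328125) 1098
[[0.6594, -0.0769, 0.016], [0.6637, -0.1078, 0.016], [0.5214, -0.1224, 0.016], [0.5173, -0.0924, 0.016]]
c [ 0.59044336 -0.09988231  0.016     ] yaw 0.1056183259888055 len 0.1430039964322622
[ 0.58604746 -0.0982088   0.02803809] [0.02034568 0.02901046 0.0326267 ]
```

arm_command(
  rows=[
    [0,0,0,0,0,-8.5,8.8],
    [0,0,0,0,0,-8.5,8.8],
    [0,0,0,0,0,-8.5,8.8],
    [0,0,0,0,0,-8.5,8.8],
    [0,0,0,0,0,-8.5,8.8],
  ],
)

```text
t: 1.5
tcp_pos: [0.2677, -0.5648, 0.2388]
orientation: [[0.371, 0.929, -0.0], [0.929, -0.371, -0.0], [-0.0, 0.0, -1.0]]
ft_force: [-0.7, 0.6, -0.2]
gripper_width: 0.0874
grasp_force: 0.0
```

arm_command(
  rows=[
    [0,0,0,0,0,-8.5,8.8],
    [0,0,0,0,0,-8.5,8.8],
    [0,0,0,0,0,-8.5,8.8],
    [0,0,0,0,0,-8.5,8.8],
    [0,0,0,0,0,0,8.8],
  ],
)

```text
t: 2.0
tcp_pos: [0.2675, -0.5648, 0.2386]
orientation: [[-0.206, 0.979, 0.0], [0.979, 0.206, 0.0], [0.0, 0.0, -1.0]]
ft_force: [-0.2, 0.2, -0.8]
gripper_width: 0.0884
grasp_force: 0.0
```

```bash
cat >> h.py <<'E'
B=np.array([.6023,.1448]); Y=.0666
def tocm():
    s=status.get_state(); R=np.array(s["orientation"]); p=np.array(s["tcp_pos"])
    c,n=np.cos(Y),np.sin(Y); d=p[:2]-B
    b=np.array([c*d[0]+n*d[1],-n*d[0]+c*d[1],p[2]])*1000
    print("t",round(s["t"],2),"tcp blk mm",b.round(1),"yaw err deg",np.degrees(np.arctan2(R[1,1],R[0,1])-Y).round(2),"zaxis",R[:,2].round(4),"F",np.round(s["ft_force"],1),"w",round(s["gripper_width"],4))
    return s,b
E
python3 -c "
from h import *
tocm()"
```

```text
t 2.0 tcp blk mm [-381.2 -685.8  238.6] yaw err deg 8.06 zaxis [ 3.e-04  4.e-04 -1.e+00] F [-0.2  0.2 -0.8] w 0.0884
```

arm_command(
  rows=[
    [0,0,0,0,0,8.0,8.8],
    [2.5,2.3,0,0,0,0,8.8],
    [2.6,2.4,0,0,0,0,8.8],
    [2.6,2.4,0,0,0,0,8.8],
    [2.6,2.4,0,0,0,0,8.8],
  ],
)

```text
t: 2.5
tcp_pos: [0.3564, -0.4546, 0.2389]
orientation: [[-0.063, 0.998, 0.0], [0.998, 0.063, -0.0], [-0.0, 0.0, -1.0]]
ft_force: [-0.4, 0.2, 0.4]
gripper_width: 0.088
grasp_force: 0.0
```

arm_command(
  rows=[
    [2.8,2.5,0,0,0,0,8.8],
    [2.8,2.5,0,0,0,0,8.8],
    [2.8,2.5,0,0,0,0,8.8],
    [2.8,2.5,0,0,0,0,8.8],
    [2.8,2.5,0,0,0,0,8.8],
  ],
)

```text
t: 3.0
tcp_pos: [0.4718, -0.3063, 0.2389]
orientation: [[-0.063, 0.998, 0.0], [0.998, 0.063, -0.0], [-0.0, 0.0, -1.0]]
ft_force: [0.6, 0.3, -0.4]
gripper_width: 0.0878
grasp_force: 0.0
```

arm_command(
  rows=[
    [2.8,2.5,0,0,0,0,8.8],
    [2.8,2.5,0,0,0,0,8.8],
    [2.8,2.5,0,0,0,0,8.8],
    [2.8,2.5,0,0,0,0,8.8],
    [2.8,2.5,0,0,0,0,8.8],
  ],
)

```text
t: 3.5
tcp_pos: [0.5871, -0.158, 0.2389]
orientation: [[-0.063, 0.998, 0.0], [0.998, 0.063, -0.0], [-0.0, 0.0, -1.0]]
ft_force: [-0.3, -0.5, 0.2]
gripper_width: 0.088
grasp_force: 0.0
```

```bash
python3 -c "
from h import *
tocm()"
```

```text
t 3.5 tcp blk mm [ -35.3 -301.2  238.9] yaw err deg -0.18 zaxis [ 4.e-04 -4.e-04 -1.e+00] F [-0.3 -0.5  0.2] w 0.088
```

arm_command(
  rows=[
    [0,0.5,4.0,0,0,0,8.8],
    [0,0,4.0,0,0,0,8.8],
    [0,0,4.0,0,0,0,8.8],
    [0,0,4.0,0,0,0,8.8],
    [0,0,3.0,0,0,0,8.8],
  ],
)

```text
t: 4.0
tcp_pos: [0.5903, -0.159, 0.0464]
orientation: [[-0.064, 0.998, -0.002], [0.998, 0.064, -0.0], [-0.0, -0.002, -1.0]]
ft_force: [0.2, 0.4, -0.8]
gripper_width: 0.0878
grasp_force: 0.0
```

arm_command(
  rows=[
    [0,0,1.5,0,0,0,8.8],
    [0,0,1.0,0,0,0,8.8],
    [0,0,0.8,0,0,0,8.8],
    [0,0,0.5,0,0,0,8.8],
    [0,0,0,0,0,0,8.8],
  ],
)

```text
t: 4.5
tcp_pos: [0.5915, -0.1591, 0.0111]
orientation: [[-0.067, 0.998, 0.001], [0.998, 0.067, -0.0], [-0.0, 0.001, -1.0]]
ft_force: [-0.8, 0.1, 0.8]
gripper_width: 0.0879
grasp_force: 0.0
```

```bash
cat >> h.py <<'E'
def see(name):
    im=eyes.get_image("top"); s,b=tocm()
    cv2.imwrite(f"pics/{name}.png",cv2.resize(im["frame"][120:270,190:420],None,fx=3.4,fy=3.4,interpolation=cv2.INTER_CUBIC))
    return im
E
python3 -c "
from h import *
see('a1')"
```

```text
t 4.55 tcp blk mm [ -30.8 -302.5   11.4] yaw err deg 0.03 zaxis [ 1.1e-03 -3.0e-04 -1.0e+00] F [-0.1  0.9  0.6] w 0.088
```

View pics/a1.png

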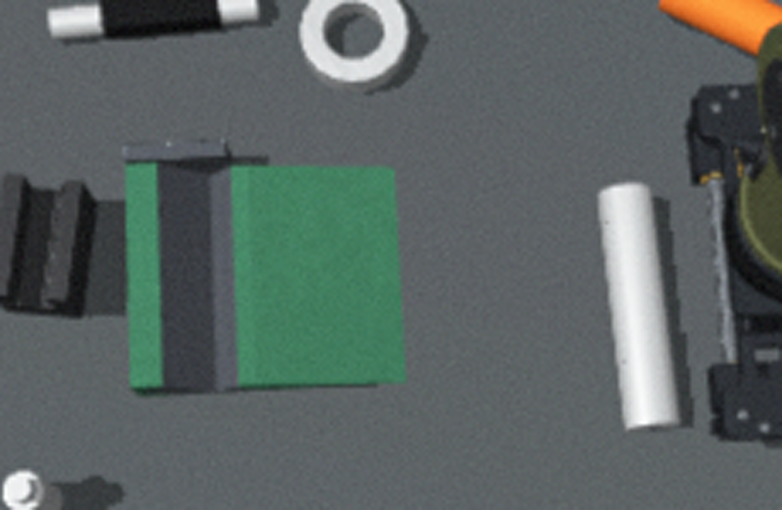

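arm_command(
  rows=[
    [0.5,0,0,0,0,0,8.8],
    [0.6,0,0,0,0,0,8.8],
    [0.5,0,0,0,0,0,8.8],
    [0.4,0,0,0,0,0,8.8],
    [0.3,0,0,0,0,0,8.8],
  ],
)

```text
t: 5.05
tcp_pos: [0.5897, -0.1352, 0.0109]
orientation: [[-0.068, 0.998, 0.0], [0.998, 0.068, 0.0], [0.0, 0.0, -1.0]]
ft_force: [0.2, 0.4, 1.1]
gripper_width: 0.0881
grasp_force: 0.0
```

arm_command(
  rows=[
    [0.3,0,0,0,0,0,8.8],
    [0.3,0,0,0,0,0,8.8],
    [0.3,0,0,0,0,0,8.8],
    [0.3,0,0,0,0,0,8.8],
    [0.3,0,0,0,0,0,8.8],
  ],
)

```text
t: 5.55
tcp_pos: [0.5886, -0.121, 0.0108]
orientation: [[-0.067, 0.998, 0.0], [0.998, 0.067, -0.0], [-0.0, 0.0, -1.0]]
ft_force: [0.1, -1.6, 0.2]
gripper_width: 0.0878
grasp_force: 0.2
```

arm_command(
  rows=[
    [0.3,0,0,0,0,0,8.8],
    [0.3,0,0,0,0,0,8.8],
    [0.3,0,0,0,0,0,8.8],
    [0.3,0,0,0,0,0,8.8],
    [0.3,0,0,0,0,0,8.8],
  ],
)

```text
t: 6.05
tcp_pos: [0.5876, -0.1058, 0.0107]
orientation: [[-0.068, 0.998, 0.0], [0.998, 0.068, -0.0], [-0.0, 0.0, -1.0]]
ft_force: [-0.1, -0.9, 0.7]
gripper_width: 0.0877
grasp_force: 0.2
```

arm_command(
  rows=[
    [0.3,0,0,0,0,0,8.8],
    [0.3,0,0,0,0,0,8.8],
    [0.3,0,0,0,0,0,8.8],
    [0.3,0,0,0,0,0,8.8],
    [0.3,0,0,0,0,0,8.8],
  ],
)

```text
t: 6.55
tcp_pos: [0.5866, -0.0909, 0.0107]
orientation: [[-0.068, 0.998, 0.0], [0.998, 0.068, -0.0], [-0.0, 0.0, -1.0]]
ft_force: [-1.2, 0.1, 0.1]
gripper_width: 0.088
grasp_force: 0.2
```

```bash
cat >> h.py <<'E'
def shaft(im,zc=.016,lo=125):
    # white pixels in the shaft's part of the picture -> centre and yaw in block frame
    g=cv2.cvtColor(im["frame"],cv2.COLOR_BGR2HSV)
    m=((g[...,2]>lo)&(g[...,1]<50)).astype(np.uint8); m[:150]=0; m[255:]=0; m[:,:215]=0; m[:,400:]=0
    n,l,st,_=cv2.connectedComponentsWithStats(m)
    i=1+np.argmax(st[1:,4]); v,u=np.nonzero(l==i)
    rc=cv2.minAreaRect(np.c_[u,v].astype(np.float32)); b=cv2.boxPoints(rc); W=world(im,b[:,0],b[:,1],zc)[:,:2]
    c,n=np.cos(Y),np.sin(Y); L=(W-B)@np.array([[c,-n],[n,c]])*1000
    e=sorted([(L[i]+L[(i+1)%4])/2 for i in range(4)],key=lambda q:q[0]); d=e[-1]-e[0]
    print("shaft blk",L.mean(0).round(1),"rel yaw deg",np.degrees(np.arctan2(d[1],d[0])).round(2),"len",np.linalg.norm(d).round(1),"ends x",e[0][0].round(1),e[-1][0].round(1),"npx",len(u))
E
python3 -c "
from h import *
shaft(see('a2'))"
```

```text
t 6.6 tcp blk mm [ -31.3 -233.3   10.7] yaw err deg 0.1 zaxis [ 1.e-04  7.e-04 -1.e+00] F [ 0.3 -0.9 -0.1] w 0.0879
shaft blk [ -29.4 -204.8] rel yaw deg 1.68 len 144.1 ends x -101.4 42.6 npx 959
```

arm_command(
  rows=[
    [0.4,0,0,0,0,0,8.8],
    [0.4,0,0,0,0,0,8.8],
    [0.4,0,0,0,0,0,8.8],
    [0.4,0,0,0,0,0,8.8],
    [0.4,0,0,0,0,0,8.8],
  ],
)

```text
t: 7.1
tcp_pos: [0.5852, -0.0707, 0.0107]
orientation: [[-0.068, 0.998, 0.0], [0.998, 0.068, 0.0], [0.0, 0.0, -1.0]]
ft_force: [0.5, -0.4, 0.5]
gripper_width: 0.0881
grasp_force: 0.2
```

arm_command(
  rows=[
    [0.4,0,0,0,0,0,8.8],
    [0.4,0,0,0,0,0,8.8],
    [0.4,0,0,0,0,0,8.8],
    [0.4,0,0,0,0,0,8.8],
    [0.4,0,0,0,0,0,8.8],
  ],
)

```text
t: 7.6
tcp_pos: [0.5839, -0.0509, 0.0107]
orientation: [[-0.068, 0.998, 0.0], [0.998, 0.068, -0.0], [-0.0, 0.0, -1.0]]
ft_force: [0.5, -0.2, 0.5]
gripper_width: 0.0879
grasp_force: 0.2
```

arm_command(
  rows=[
    [0.4,0,0,0,0,0,8.8],
    [0.4,0,0,0,0,0,8.8],
    [0.4,0,0,0,0,0,8.8],
    [0.3,0,0,0,0,0,8.8],
    [0.3,0,0,0,0,0,8.8],
  ],
)

```text
t: 8.1
tcp_pos: [0.5826, -0.033, 0.0107]
orientation: [[-0.068, 0.998, -0.0], [0.998, 0.068, -0.0], [-0.0, -0.0, -1.0]]
ft_force: [1.1, -0.5, 0.6]
gripper_width: 0.088
grasp_force: 0.2
```

arm_command(
  rows=[
    [0.3,0,0,0,0,0,8.8],
    [0.3,0,0,0,0,0,8.8],
    [0.3,0,0,0,0,0,8.8],
    [0.3,0,0,0,0,0,8.8],
    [0.3,0,0,0,0,0,8.8],
  ],
)

```text
t: 8.6
tcp_pos: [0.5816, -0.0181, 0.0107]
orientation: [[-0.067, 0.998, -0.0], [0.998, 0.067, -0.0], [-0.0, -0.0, -1.0]]
ft_force: [0.2, -0.4, 0.7]
gripper_width: 0.0884
grasp_force: 0.2
```

```bash
python3 -c "
from h import *
shaft(see('a3'))"
```

```text
t 8.65 tcp blk mm [ -31.4 -160.3   10.8] yaw err deg 0.1 zaxis [ 2.e-04  7.e-04 -1.e+00] F [0.1 1.1 0.5] w 0.088
shaft blk [ -33.3 -128.5] rel yaw deg 1.85 len 143.7 ends x -105.1 38.5 npx 578
```

View pics/a3.png

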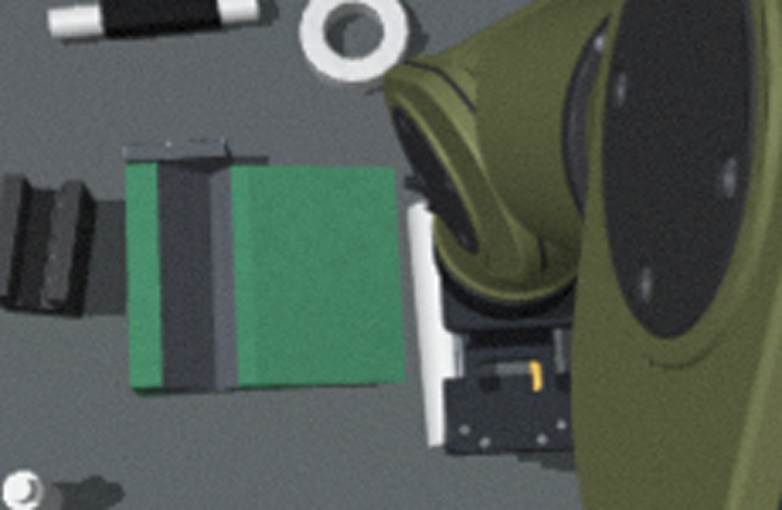

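arm_command(
  rows=[
    [0.3,0,0,0,0,0,8.8],
    [0.3,0,0,0,0,0,8.8],
    [0.3,0,0,0,0,0,8.8],
    [0.3,0,0,0,0,0,8.8],
    [0.3,0,0,0,0,0,8.8],
  ],
)

```text
t: 9.15
tcp_pos: [0.5806, -0.003, 0.0107]
orientation: [[-0.068, 0.998, -0.0], [0.998, 0.068, 0.0], [0.0, -0.0, -1.0]]
ft_force: [-0.4, -0.4, 0.1]
gripper_width: 0.0878
grasp_force: 0.2
```

arm_command(
  rows=[
    [0.3,0,-0.05,0,0,0,8.8],
    [0.3,0,-0.05,0,0,0,8.8],
    [0.3,0,-0.05,0,0,0,8.8],
    [0.3,0,-0.05,0,0,0,8.8],
    [0.3,0,-0.05,0,0,0,8.8],
  ],
)

```text
t: 9.65
tcp_pos: [0.5795, 0.0096, 0.0134]
orientation: [[-0.066, 0.998, -0.001], [0.998, 0.066, -0.003], [-0.003, -0.001, -1.0]]
ft_force: [0.8, -5.8, 4.9]
gripper_width: 0.088
grasp_force: 3.3
```

arm_command(
  rows=[
    [0.3,0,-0.05,0,0,0,8.8],
    [0.3,0,-0.05,0,0,0,8.8],
    [0.3,0,-0.05,0,0,0,8.8],
    [0.3,0,-0.05,0,0,0,8.8],
    [0.3,0,-0.05,0,0,0,8.8],
  ],
)

```text
t: 10.15
tcp_pos: [0.5789, 0.0237, 0.0161]
orientation: [[-0.065, 0.998, 0.0], [0.998, 0.065, -0.004], [-0.004, -0.0, -1.0]]
ft_force: [0.5, -5.9, 3.9]
gripper_width: 0.0881
grasp_force: 3.2
```

```bash
python3 -c "
from h import *
shaft(see('a4'),.022)"
```

```text
t 10.2 tcp blk mm [ -31.3 -118.1   16.2] yaw err deg -0.03 zaxis [ 4.0e-04 -2.8e-03 -1.0e+00] F [-0.4 -3.1  2. ] w 0.088
shaft blk [-56.2 -85.6] rel yaw deg -0.76 len 100.1 ends x -106.2 -6.1 npx 215
```

arm_command(
  rows=[
    [0.3,0,-0.06,0,0,0,8.8],
    [0.3,0,-0.06,0,0,0,8.8],
    [0.3,0,-0.06,0,0,0,8.8],
    [0.3,0,-0.06,0,0,0,8.8],
    [0.3,0,-0.06,0,0,0,8.8],
  ],
)

```text
t: 10.7
tcp_pos: [0.5778, 0.0391, 0.019]
orientation: [[-0.065, 0.998, 0.0], [0.998, 0.065, -0.004], [-0.004, -0.0, -1.0]]
ft_force: [-0.0, -6.0, 3.6]
gripper_width: 0.0879
grasp_force: 3.2
```

arm_command(
  rows=[
    [0.3,0,-0.06,0,0,0,8.8],
    [0.3,0,-0.06,0,0,0,8.8],
    [0.3,0,-0.06,0,0,0,8.8],
    [0.3,0,-0.06,0,0,0,8.8],
    [0.3,0,-0.06,0,0,0,8.8],
  ],
)

```text
t: 11.2
tcp_pos: [0.5767, 0.054, 0.022]
orientation: [[-0.066, 0.998, -0.0], [0.998, 0.066, -0.004], [-0.004, -0.0, -1.0]]
ft_force: [-0.4, -6.4, 3.9]
gripper_width: 0.0881
grasp_force: 3.2
```

arm_command(
  rows=[
    [0.3,0,-0.06,0,0,0,8.8],
    [0.3,0,-0.06,0,0,0,8.8],
    [0.3,0,-0.06,0,0,0,8.8],
    [0.3,0,-0.06,0,0,0,8.8],
    [0.3,0,-0.06,0,0,0,8.8],
  ],
)

```text
t: 11.7
tcp_pos: [0.5757, 0.0689, 0.025]
orientation: [[-0.066, 0.998, -0.0], [0.998, 0.066, -0.004], [-0.004, -0.0, -1.0]]
ft_force: [1.1, -5.5, 4.6]
gripper_width: 0.088
grasp_force: 3.2
```

```bash
python3 -c "
from h import *
im=see('a5');shaft(im,.03)
im=eyes.get_image('side'); cv2.imwrite('pics/s5.png',cv2.resize(im['frame'][200:340,180:380],None,fx=4,fy=4,interpolation=cv2.INTER_CUBIC))"
```

```text
t 11.75 tcp blk mm [-31.5 -72.8  25. ] yaw err deg -0.02 zaxis [ 1.0e-04 -2.4e-03 -1.0e+00] F [ 0.9 -3.7  1.8] w 0.0879
shaft blk [73.5 46.1] rel yaw deg -1.03 len 2.0 ends x 72.5 74.5 npx 2
```

View pics/s5.png

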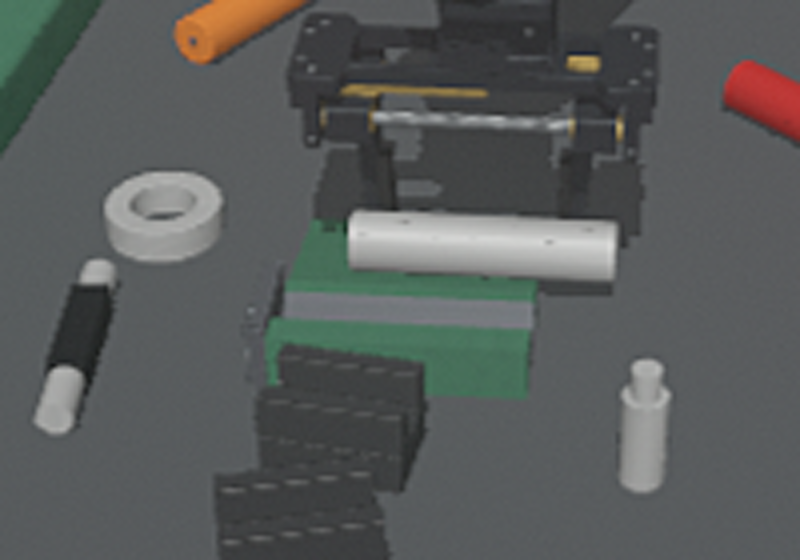

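arm_command(
  rows=[
    [0.3,0,-0.05,0,0,0,8.8],
    [0.3,0,-0.05,0,0,0,8.8],
    [0.3,0,-0.05,0,0,0,8.8],
    [0.3,0,-0.05,0,0,0,8.8],
    [0.3,0,-0.05,0,0,0,8.8],
  ],
)

```text
t: 12.3
tcp_pos: [0.5746, 0.0845, 0.0273]
orientation: [[-0.066, 0.998, -0.0], [0.998, 0.066, -0.003], [-0.003, -0.0, -1.0]]
ft_force: [1.1, -7.5, 4.4]
gripper_width: 0.0883
grasp_force: 3.1
```

arm_command(
  rows=[
    [0.2,0,0,0,0,0,8.8],
    [0.2,0,0,0,0,0,8.8],
    [0.2,0,0,0,0,0,8.8],
    [0.2,0,0,0,0,0,8.8],
    [0.2,0,0,0,0,0,8.8],
  ],
)

```text
t: 12.8
tcp_pos: [0.5738, 0.0983, 0.0271]
orientation: [[-0.068, 0.998, 0.0], [0.998, 0.068, 0.002], [0.002, 0.0, -1.0]]
ft_force: [0.2, 0.7, -0.0]
gripper_width: 0.0879
grasp_force: 0.0
```

arm_command(
  rows=[
    [0.2,0,0,0,0,0,8.8],
    [0.2,0,0,0,0,0,8.8],
    [0.2,0,0,0,0,0,8.8],
    [0.1,0,0,0,0,0,8.8],
    [0,0,0,0,0,0,8.8],
  ],
)

```text
t: 13.3
tcp_pos: [0.5734, 0.1039, 0.0272]
orientation: [[-0.068, 0.998, 0.0], [0.998, 0.068, 0.0], [0.0, 0.0, -1.0]]
ft_force: [-0.1, 0.0, 0.7]
gripper_width: 0.088
grasp_force: 0.0
```

```bash
cat >> h.py <<'E'
def side(name):
    im=eyes.get_image('side'); tocm(); cv2.imwrite(f'pics/{name}.png',cv2.resize(im['frame'][220:320,215:365],None,fx=5,fy=5,interpolation=cv2.INTER_CUBIC))
    g=cv2.cvtColor(im["frame"],cv2.COLOR_BGR2HSV); m=((g[...,2]>120)&(g[...,1]<50)).astype(np.uint8); m[:235]=0;m[300:]=0;m[:,:240]=0;m[:,350:]=0
    n,l,st,_=cv2.connectedComponentsWithStats(m); i=1+np.argmax(st[1:,4]); v,u=np.nonzero(l==i); P=world(im,u,v); k=(P[:,2]>0)&(P[:,2]<.08); P=P[k]
    c,n=np.cos(Y),np.sin(Y); L=np.c_[(P[:,:2]-B)@np.array([[c,-n],[n,c]]),P[:,2]]*1000
    # ridge (highest surface) gives axis y and top z
    A=np.c_[L[:,1]**2,L[:,1],np.ones(len(L))]
    def res(p): return np.hypot(L[:,1]-p[0]-p[2]*(L[:,0]-L[:,0].mean()),L[:,2]-p[1])-16
    from scipy.optimize import least_squares
    r=least_squares(res,[L[:,1].mean()-8,L[:,2].mean()-8,0],loss="soft_l1"); print(name,"axis y,z,yaw",r.x.round(3),"x range",np.percentile(L[:,0],[.3,99.7]).round(1),"n",len(L))
E
python3 -c "
from h import *
side('s6')"
```

```text
t 13.35 tcp blk mm [-31.6 -39.1  27.2] yaw err deg 0.07 zaxis [ 0.e+00  1.e-04 -1.e+00] F [0.2 0.9 0.3] w 0.088
s6 axis y,z,yaw [6.670e-01 2.425e+01 5.000e-03] x range [-107.2   59.1] n 1049
```

View pics/s6.png

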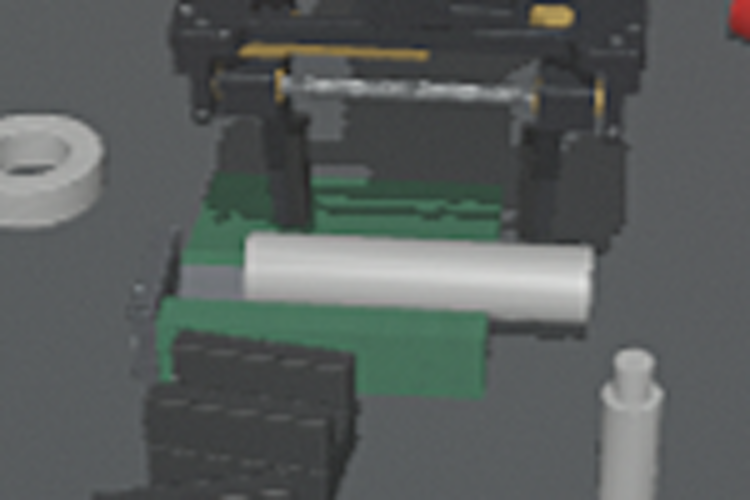

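arm_command(
  rows=[
    [-1.0,0,0,0,0,0,8.8],
    [-1.5,0,-1,0,0,0,8.8],
    [-1.0,0,-2,0,0,0,6],
    [0,0,-2,0,0,0,3],
    [0,-1,0,0,0,0,0],
  ],
)

```text
t: 13.85
tcp_pos: [0.5688, 0.0664, 0.0795]
orientation: [[-0.064, 0.998, 0.006], [0.998, 0.064, 0.001], [0.0, 0.006, -1.0]]
ft_force: [0.5, -0.2, 0.4]
gripper_width: 0.0664
grasp_force: 0.0
```

arm_command(
  rows=[
    [0,-2,0,0,0,0,0],
    [0.5,-2.5,0,0,0,0,0],
    [1.0,-2.5,0,0,0,0,0],
    [1.0,-2.5,0,0,0,0,0],
    [1.0,-2.0,0,0,0,0,0],
  ],
)

```text
t: 14.35
tcp_pos: [0.4473, 0.094, 0.0774]
orientation: [[-0.066, 0.998, -0.001], [0.998, 0.066, -0.001], [-0.001, -0.001, -1.0]]
ft_force: [-1.3, 0.4, -0.6]
gripper_width: 0.0259
grasp_force: 0.0
```

arm_command(
  rows=[
    [1.5,0,0,0,0,0,0],
    [1.5,0,0,0,0,0,0],
    [0.8,0,0,0,0,0,0],
    [0,0,0,0,0,0,0],
    [0,0,0,0,0,0,0],
  ],
)

```text
t: 14.85
tcp_pos: [0.4463, 0.1319, 0.0772]
orientation: [[-0.067, 0.998, -0.0], [0.998, 0.067, -0.001], [-0.001, -0.0, -1.0]]
ft_force: [-0.0, -1.0, -0.1]
gripper_width: 0.0004
grasp_force: 0.0
```

```bash
python3 -c "
from h import *
side('s7')"
```

```text
t 14.9 tcp blk mm [-156.6   -2.8   77.2] yaw err deg -0.02 zaxis [-1.0e-04 -1.1e-03 -1.0e+00] F [ 0.3  0.5 -0. ] w 0.0007
s7 axis y,z,yaw [6.3000e-01 2.4309e+01 7.0000e-03] x range [-107.3   59. ] n 1056
```

arm_command(
  rows=[
    [0.3,0,2.0,0,0,0,0],
    [0,0,2.0,0,0,0,0],
    [0,0,1.5,0,0,0,0],
    [0,0,0.6,0,0,0,0],
    [0,0,0,0,0,0,0],
  ],
)

```text
t: 15.4
tcp_pos: [0.4456, 0.135, 0.0156]
orientation: [[-0.067, 0.998, -0.001], [0.998, 0.067, -0.001], [-0.001, -0.001, -1.0]]
ft_force: [-0.6, -0.7, 1.0]
gripper_width: 0.0006
grasp_force: 0.0
```

arm_command(
  rows=[
    [0,0.5,0,0,0,0,0],
    [0,0.6,0,0,0,0,0],
    [0,0.5,0,0,0,0,0],
    [0,0.4,0,0,0,0,0],
    [0,0.3,0,0,0,0,0],
  ],
)

```text
t: 15.9
tcp_pos: [0.4697, 0.1375, 0.0165]
orientation: [[-0.067, 0.998, 0.001], [0.998, 0.067, 0.0], [0.0, 0.001, -1.0]]
ft_force: [-0.5, -0.4, -0.2]
gripper_width: 0.0006
grasp_force: 0.0
```

arm_command(
  rows=[
    [0,0.3,0,0,0,0,0],
    [0,0.3,0,0,0,0,0],
    [0,0.3,0,0,0,0,0],
    [0,0.3,0,0,0,0,0],
    [0,0.3,0,0,0,0,0],
  ],
)

```text
t: 16.4
tcp_pos: [0.4806, 0.138, 0.016]
orientation: [[-0.069, 0.998, -0.006], [0.998, 0.069, -0.002], [-0.002, -0.006, -1.0]]
ft_force: [-8.4, 0.5, 5.6]
gripper_width: 0.0005
grasp_force: 4.3
```

```bash
python3 -c "
from h import *
side('s8')"
```

```text
t 16.45 tcp blk mm [-121.5    1.3   16. ] yaw err deg 0.12 zaxis [-0.0055 -0.0019 -1.    ] F [-6.  -0.2  3.6] w 0.0004
s8 axis y,z,yaw [7.660e-01 2.419e+01 9.000e-03] x range [-106.7   59.3] n 993
```

View pics/s8.png

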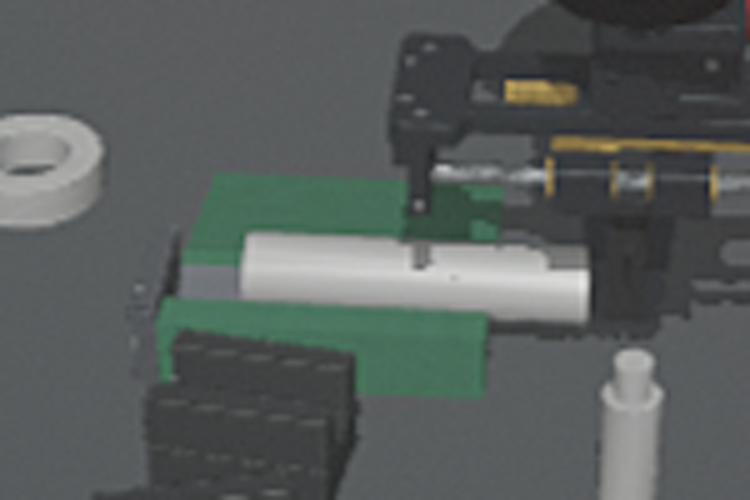

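arm_command(
  rows=[
    [0,0.2,0,0,0,0,0],
    [0,0.2,0,0,0,0,0],
    [0,0.25,0,0,0,0,0],
    [0,0.25,0,0,0,0,0],
    [0,0.25,0,0,0,0,0],
  ],
)

```text
t: 16.95
tcp_pos: [0.491, 0.1386, 0.016]
orientation: [[-0.069, 0.998, -0.007], [0.998, 0.069, -0.003], [-0.002, -0.008, -1.0]]
ft_force: [-9.0, 1.4, 5.6]
gripper_width: 0.0006
grasp_force: 4.3
```

arm_command(
  rows=[
    [0,0.2,0,0,0,0,0],
    [0,0.2,0,0,0,0,0],
    [0,0.2,0,0,0,0,0],
    [0,0.15,0,0,0,0,0],
    [0,0.15,0,0,0,0,0],
  ],
)

```text
t: 17.45
tcp_pos: [0.5, 0.1393, 0.0159]
orientation: [[-0.069, 0.998, -0.008], [0.998, 0.069, -0.003], [-0.002, -0.008, -1.0]]
ft_force: [-8.0, 0.1, 6.4]
gripper_width: 0.0004
grasp_force: 4.4
```

```bash
python3 -c "
from h import *
side('s9')"
```

```text
t 17.5 tcp blk mm [-102.1    1.3   16. ] yaw err deg 0.13 zaxis [-0.007  -0.0024 -1.    ] F [-7.  -0.6  4.1] w 0.0003
s9 axis y,z,yaw [8.2600e-01 2.4294e+01 5.0000e-03] x range [-87.   59.7] n 933
```

View pics/s9.png

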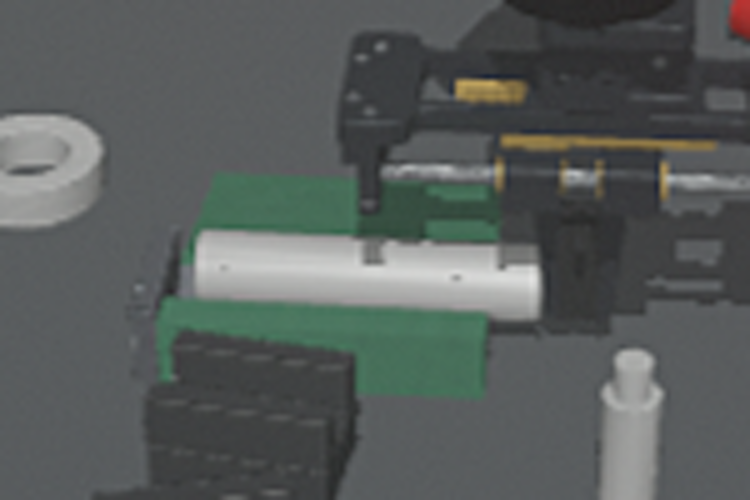

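arm_command(
  rows=[
    [0,0.15,0,0,0,0,0],
    [0,0.15,0,0,0,0,0],
    [0,0.15,0,0,0,0,0],
    [0,0.15,0,0,0,0,0],
    [0,0.1,0,0,0,0,0],
  ],
)

```text
t: 18.0
tcp_pos: [0.507, 0.1397, 0.0159]
orientation: [[-0.069, 0.998, -0.007], [0.998, 0.069, -0.003], [-0.002, -0.008, -1.0]]
ft_force: [-8.2, 0.6, 5.5]
gripper_width: 0.0009
grasp_force: 4.3
```

arm_command(
  rows=[
    [0,0.1,0,0,0,0,0],
    [0,0.1,0,0,0,0,0],
    [0,0.05,0,0,0,0,0],
    [0,0.05,0,0,0,0,0],
    [0,0.05,0,0,0,0,0],
  ],
)

```text
t: 18.5
tcp_pos: [0.5102, 0.1399, 0.0159]
orientation: [[-0.069, 0.998, -0.008], [0.998, 0.069, -0.003], [-0.002, -0.008, -1.0]]
ft_force: [-10.6, 0.9, 6.5]
gripper_width: 0.0009
grasp_force: 5.0
```

```bash
python3 -c "
from h import *
side('s10')"
```

```text
t 18.55 tcp blk mm [-92.2   1.3  15.9] yaw err deg 0.14 zaxis [-0.0079 -0.0027 -1.    ] F [-8.7  0.3  6.3] w 0.0007
s10 axis y,z,yaw [ 7.7900e-01  2.4336e+01 -3.0000e-03] x range [-76.7  61.3] n 917
```

arm_command(
  rows=[
    [0,0.05,0,0,0,0,0],
    [0,0.05,0,0,0,0,0],
    [0,0.05,0,0,0,0,0],
    [0,0.05,0,0,0,0,0],
    [0,0,0,0,0,0,0],
  ],
)

```text
t: 19.05
tcp_pos: [0.5102, 0.1399, 0.0158]
orientation: [[-0.07, 0.998, -0.011], [0.998, 0.07, -0.004], [-0.003, -0.012, -1.0]]
ft_force: [-11.9, 0.8, 7.4]
gripper_width: 0.0004
grasp_force: 6.4
```

arm_command(
  rows=[
    [0,0.05,0,0,0,0,0],
    [0,0.05,0,0,0,0,0],
    [0,0.05,0,0,0,0,0],
    [0,0.05,0,0,0,0,0],
    [0,0,0,0,0,0,0],
  ],
)

```text
t: 19.55
tcp_pos: [0.5101, 0.1398, 0.0158]
orientation: [[-0.07, 0.997, -0.015], [0.998, 0.07, -0.005], [-0.004, -0.015, -1.0]]
ft_force: [-15.3, 1.3, 10.8]
gripper_width: 0.0006
grasp_force: 8.3
```

```bash
python3 -c "
from h import *
side('s11')"
```

```text
t 19.6 tcp blk mm [-92.3   1.2  15.8] yaw err deg 0.22 zaxis [-0.0146 -0.0048 -0.9999] F [-15.8   0.5  10.6] w 0.0005
s11 axis y,z,yaw [8.4300e-01 2.4237e+01 6.0000e-03] x range [-76.8  61.4] n 909
```

View pics/s11.png

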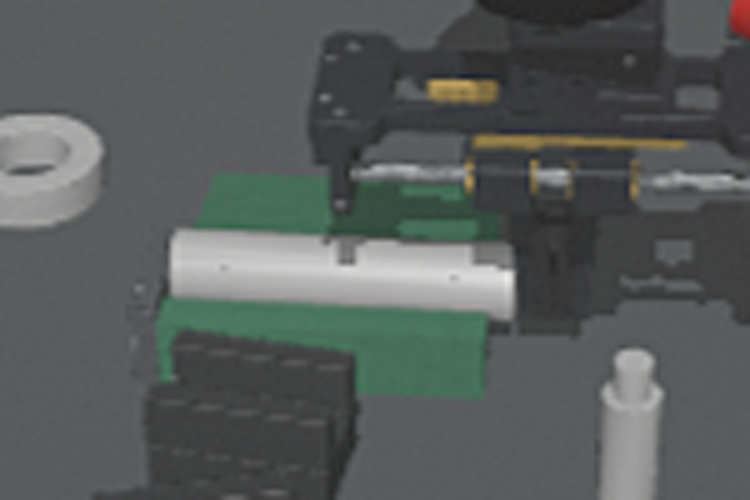

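arm_command(
  rows=[
    [0,-0.2,0,0,0,0,0],
    [0,-0.3,0,0,0,0,0],
    [0,-0.5,0,0,0,0,0],
    [0,-1.0,0,0,0,0,0],
    [0,-1.5,0,0,0,0,0],
  ],
)

```text
t: 20.1
tcp_pos: [0.4847, 0.1386, 0.0163]
orientation: [[-0.067, 0.998, 0.002], [0.998, 0.067, 0.001], [0.001, 0.003, -1.0]]
ft_force: [-0.3, -0.3, -0.5]
gripper_width: 0.0006
grasp_force: 0.0
```

arm_command(
  rows=[
    [0,-2,0,0,0,0,0],
    [0,-1,-1,0,0,0,0],
    [0,0,-2,0,0,0,0],
    [0,0,-4,0,0,0,0],
    [0,0,-4,0,0,0,0],
  ],
)

```text
t: 20.6
tcp_pos: [0.4537, 0.1363, 0.1278]
orientation: [[-0.068, 0.998, -0.0], [0.998, 0.068, -0.001], [-0.001, -0.0, -1.0]]
ft_force: [1.1, 1.0, 0.5]
gripper_width: 0.0006
grasp_force: 0.0
```

```bash
python3 -c "
from h import *
side('s12'); im=eyes.get_image('top'); shaft(im,.0256)
f=im['frame'][100:290,130:360]; cv2.imwrite('pics/t12.png',cv2.resize(f,None,fx=3,fy=3,interpolation=cv2.INTER_CUBIC))"
```

```text
t 20.65 tcp blk mm [-146.    2.  133.] yaw err deg 0.03 zaxis [ 0.0085  0.0023 -1.    ] F [ 0.  -0.6  3.6] w 0.0003
s12 axis y,z,yaw [7.600e-01 2.429e+01 3.000e-03] x range [-76.7  61.3] n 973
shaft blk [50.5  2.5] rel yaw deg -1.53 len 38.6 ends x 31.2 69.8 npx 270
```

View pics/t12.png

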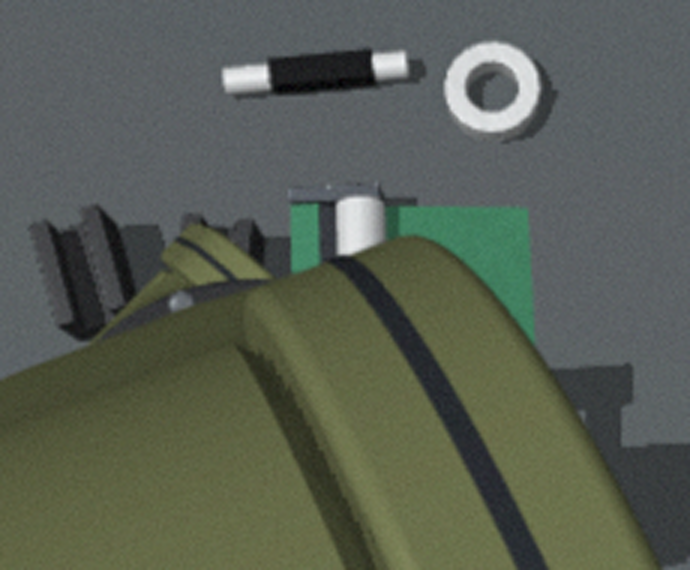

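arm_command(
  rows=[
    [0,0,0,0,0,0,0],
    [0,0,0,0,0,0,0],
    [0,0,0,0,0,0,0],
    [0,0,0,0,0,0,0],
    [0,0,0,0,0,0,0],
  ],
)

```text
t: 21.2
tcp_pos: [0.4535, 0.1364, 0.1255]
orientation: [[-0.068, 0.998, -0.001], [0.998, 0.068, -0.001], [-0.001, -0.001, -1.0]]
ft_force: [-0.5, -0.1, -1.0]
gripper_width: 0.0003
grasp_force: 0.0
```

```bash
python3 -c "
from h import *
side('s13'); print(order.finish_job())"
```

```text
t 21.25 tcp blk mm [-148.9    1.5  125.6] yaw err deg 0.07 zaxis [-1.1e-03 -5.0e-04 -1.0e+00] F [-0.1 -1.3  0.4] w 0.0005
s13 axis y,z,yaw [8.3500e-01 2.4164e+01 7.0000e-03] x range [-76.7  61.5] n 972
the job is handed in; nothing more can be done
None
```

I rolled the shaft up the ramp into the V-block's groove and pushed it against the end stop using only the fingers, then backed the arm clear and handed in at about 21 s; nothing else on the plate was touched.

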